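# Fetch the cuticle-balm pot from behind the bottles

### The arm

A 6-joint arm with a two-finger parallel gripper is mounted at the origin on the work surface. World frame = base frame: x ahead of the robot, y to its left, z up, the work surface at z = 0. Lengths are in mm, angles in rad, forces in N, time in s.
With the tool pointing down it reaches from about 350 to 775 mm from the base axis. Payload 7.3 kg.
Tool frame: the origin (TCP) lies at the very end of the fingers, on their centre line; the grasp point (between the pads) lies behind it (bot.grip_point_offset is the z of the grasp point in the tool frame, in mm); z points along the fingers, y is the line along which they close (so a half turn about z gives the same grasp; the last joint's range is limited). The gripper opens to 92 mm and grips with 3 to 60 N. Pads are 19 mm wide; open, the fingers measure 130 mm over their backs; the gripper's body (75 mm by 190 mm) begins 47 mm behind the grasp point.
Start: joints at [1.058, 0.342, 1.524, -0, 1.275, -0.146], TCP at [188.268, 490.102, 226.741] pointing down, gripper open.
Joint ranges: [-2.53, 2.53], [-0.77, 2.02], [0.04, 2.7], [-1, 4.14], [0.28, 2.66], [-3.11, 3.11]. Speed limits (rad/s): [2.57, 2.57, 3.14, 3.14, 3.14, 3.14].

### API

Orientations are given as [roll, pitch, yaw] about the fixed x, y, z axes, in that order (R = Rz(yaw) Ry(pitch) Rx(roll)).
In Python, from plant import bot gives the robot as it stands. The module is installed in compiled form; this text tells all that it offers.
- The arm moves only by the shell command python3 -m crank 'ROWS'. ROWS is JSON, a list that holds one entry, the list of rows, each a list of 5 numbers: the opening, from 0 (shut) to 1 (fully open), then the shift along the tool's x, y, z in cm, then the turn about the tool's z in degrees. In form: [[[claw, x, y, z, turn], ...]]. A call has exactly 10 rows; each row is the pose to reach, as a shift and turn from the pose commanded when the call began, along the tool's axes at that moment; what a row does not reach only later rows make up. A row lasts 1/10 s, in which the tool goes at most 50 mm and 8.59 degrees, less where a joint would pass 70% of its speed; a pose out of reach is approached as far as the arm can. A call with a gripper value outside its range is refused whole. The fingers move at their own pace and stop on an object; the grip force is fixed at half the most. Time passes only in rows, so rows that repeat a pose let the fingers close, or fill a call up. It gives the time, the measured TCP pose, the force, the opening and the grip force at its end, in the units of the state.
- bot.get_obs(): the state, without advancing time (a new reading comes with each control period).
- bot.capture(name): name is "scene" or "top" or "wrist"; returns (picture, depth): 480x640x3 uint8, red, green, blue; 480x640 float32, mm along the optical axis (not along the pixel's ray), 0 where there is no reading.
- bot.calibration(name): a dict with "vertical_fov" (degrees; the focal length in pixels is half the picture's height over the tangent of half this angle, whatever the lens; pixels are square), "cx", "cy" (the principal point, pixels), "rvec" (rotation vector, rad) and "tvec" (3), from world to camera coordinates, as OpenCV has them; the wrist camera has in their place "tool_from_camera" (4x4, takes a point from camera to tool coordinates, whose origin is the TCP and whose axes are the flange's). Camera axes: x right, y down, z forward; pixel columns grow to the right and rows downward; lengths in mm; the calibration is good to about 2 mm. The wrist camera is an equidistant fisheye: a pixel r from the principal point sees the ray r / f radians off the axis. A picture is of the moment at which its call begins: read the wrist's pose just before it. calibration takes no time and is no camera call.
- bot.close_job(): hands the job in; it is judged then, once.
The state is a dict: "time": time; "joint_positions": joint angles; "dq": joint speeds; "tau": joint torques, N m; "tool_pos": TCP position; "tcp_rot": TCP orientation; "contact_force": force on the tool from outside, world axes, zero at the start; "moment": the same for the moment, N m; "grip_width": finger opening in mm; "finger_force": force on a finger pad.
Only numpy, scipy, OpenCV 4.12 (cv2) and the standard library are available. Lean on these libraries where they do the work, as an engineer would, in place of code of your own. Each camera call takes 0.05 s, during which the arm holds its last target. There are 200 camera calls.

### The job

Clear the three tall bottles (dropper, square and pump) off the acrylic tier and stand them all on the wooden board, then take the low balm pot from behind them and set it down in the middle of the green trinket tray. Only then stand each bottle upright back on the very spot of the tier where it stood at the start. Do not knock anything over, and leave the eyeshadow palette, the cuticle pusher and the eyeliner pens where they are.

Things in the scene. Friction and masses are not known exactly. Their poses are not given: they have to be found in the camera images.
- tier: Fixed clear acrylic tier, 150 (its x) x 180 (y) mm; floor top 8 mm above the table. Origin: centre of its underside; its -x side is the open front, roughly towards the robot. Rims 4 mm thick: 14 mm high at the y sides, 30 mm at the back (+x). Flat grey dots mark the standing places (mm): front (-22, 0), left (15, 50), right (15, -50), pot (30, 0). Tier, board and tray swap places.
- board: Fixed light-wood board, the side area: 110 (its x) x 220 (its y) x 8 mm thick. Origin: centre of its underside; top at z = 8 mm. The bottles may stand anywhere on it.
- tray: Fixed round green ceramic trinket tray, 132 mm across the rim, 11 mm high; flat inner floor 5 mm above the table, 112 mm across. Origin: centre of its underside.
- dropper: Loose closed amber glass dropper bottle, round: body 32 mm diameter, straight up to 62 mm height (grip it at 45 to 55 mm: the top must not hit the gripper's body), then shoulder, collar and rubber bulb to 90 mm height. About 70 g. Origin: centre of its underside, z up. It starts on the front, left or right dot of the tier, which one is random.
- square: Loose square foundation bottle: body 30 x 30 mm (faces along its x and y, parallel to the tier's at the start), 62 mm high (grip it at 45 to 55 mm height), then a 22 mm square black cap to 86 mm height. About 100 g. Origin: centre of its underside, z up. It starts on the front, left or right dot.
- pump: Loose round white lotion pump: body 34 mm diameter, straight to 62 mm height (grip it at 45 to 55 mm), then collar and push head to 86 mm with a spout that reaches 20 mm from the axis along its -x. About 90 g. Origin: centre of its underside, z up. It starts on the front, left or right dot.
- pot: Loose low round cuticle-balm pot with a metal lid: 40 mm diameter, 34 mm high, straight side. About 70 g. Origin: centre of its underside, z up. It starts on the back dot of the tier, hemmed in by the three taller bottles, so that the gripper's body does not fit down to it until they are gone.
- palette: Bystander: loose flat black eyeshadow palette, 30 x 42 x 9 mm, lying in a front corner of the tier, its centre 52 mm to the front and 60 mm to the left of the tier's origin. Origin: centre of its underside.
- pusher: Bystander: loose steel cuticle pusher, 128 mm long and up to 12 mm wide, lying on the table along its own x near the robot. Origin: underside, mid-length.
- pens: Bystander: clear block 35 (its x) x 85 (its y) x 45 mm with four slim black eyeliner pens standing in it, 123 mm high in all, at the back of the table. Origin: centre of its underside.

How it is judged (in metres and radians):
On the way, in this order (a step that is already met when the one before it is completed fails the run):
1. all three bottles stand on the wooden board, let go (x of dropper in the frame of board between -0.052 and 0.052 m and y of dropper in the frame of board between -0.107 and 0.107 m and z of dropper in the frame of board between 0.004 and 0.014 m and linear speed of each of dropper, square, pump below 0.03 m/s and contact force between the fingers and dropper below 0.5 N and angle between each of dropper, square, pump's own z axis and vertical below 0.12 rad and x of square in the frame of board between -0.052 and 0.052 m and y of square in the frame of board between -0.107 and 0.107 m and z of square in the frame of board between 0.004 and 0.014 m and contact force between the fingers and square below 0.5 N and x of pump in the frame of board between -0.052 and 0.052 m and y of pump in the frame of board between -0.107 and 0.107 m and z of pump in the frame of board between 0.004 and 0.014 m and contact force between the fingers and pump below 0.5 N), for 0.2 s.
2. the pot stands in the middle of the tray, let go, while the three bottles still stand on the board (all of step 1 and horizontal distance between pot and tray below 0.015 m and z of pot in the frame of tray between 0.002 and 0.01 m and linear speed of pot below 0.03 m/s and contact force between the fingers and pot below 0.5 N and angle between pot's own z axis and vertical below 0.12 rad), for 0.2 s.
At the end, for the whole second after the job is handed in: The pot stands upright on the tray's floor within 15 mm of its centre, and each of the three bottles stands upright on the tier within 15 mm of where it stood at the start; all let go and at rest (horizontal distance between pot and tray below 0.015 m and z of pot in the frame of tray between 0.002 and 0.01 m and linear speed of each of pot, dropper, square, pump below 0.03 m/s and contact force between the fingers and pot below 0.5 N and angle between each of pot, dropper, square, pump's own z axis and vertical below 0.12 rad and distance of each of dropper, square, pump from where it was at the start of the episode below 0.015 m and contact force between the fingers and dropper below 0.5 N and contact force between the fingers and square below 0.5 N and contact force between the fingers and pump below 0.5 N); the robot touches nothing.
It fails at once if a bottle or the pot is tipped over (more than 0.6 rad) (angle between any of dropper, square, pump, pot's own z axis and vertical above 0.6 rad).
It fails at once if the palette, the cuticle pusher or the pens are shifted by more than 25 mm (distance of any of palette, pusher, pens from where it was at the start of the episode above 0.025 m).
It fails at once if the pens are tipped over (angle between pens's own z axis and vertical above 0.5 rad).
It also fails if it takes over 136 s, if anything falls off the work surface, if the arm or the gripper's body presses on something with over 40 N, if the wrist force passes 120 N, or if a joint passes its speed limit or range.

## Working session

There is one attempt and no reset: what is moved stays moved. The work goes in short steps, Python scripts to look and compute and a shell command to move; the robot and the scene stay as the last step left them, time stands still between calls to the robot, and variables do not carry over. Pictures are saved under pics/ and viewed, at most 14 in all, crops included, and the job is handed in when it is done.

```bash
mkdir -p pics
cat > h.py <<'E'
import numpy as np, cv2
from plant import bot
from scipy.spatial.transform import Rotation as R
def grab(n):
    p,d=bot.capture(n); np.savez(f'{n}.npz',p=p,d=d); return p,d
def cal(n):
    c=bot.calibration(n); f=240/np.tan(np.radians(c['vertical_fov'])/2); return c,f
def pix2w(n,u,v,d):
    c,f=cal(n); p=np.array([(u-c['cx'])/f*d,(v-c['cy'])/f*d,d])
    M=R.from_rotvec(np.ravel(c['rvec'])).as_matrix(); return M.T@(p-np.ravel(c['tvec']))
def onplane(n,u,v,z):
    a=pix2w(n,u,v,0);b=pix2w(n,u,v,1000); t=(z-a[2])/(b[2]-a[2]); return a+t*(b-a)
def cloud(n,d):
    c,f=cal(n); v,u=np.mgrid[:480,:640]; P=np.stack([(u-c['cx'])/f*d,(v-c['cy'])/f*d,d],-1)
    M=R.from_rotvec(np.ravel(c['rvec'])).as_matrix(); return (P-np.ravel(c['tvec']))@M
def tri(n1,uv1,n2,uv2):
    a=pix2w(n1,*uv1,0);u=pix2w(n1,*uv1,1)-a;b=pix2w(n2,*uv2,0);w=pix2w(n2,*uv2,1)-b
    s=np.linalg.lstsq(np.stack([u,-w],1),b-a,rcond=None)[0]; p,q=a+s[0]*u,b+s[1]*w; return (p+q)/2,np.linalg.norm(p-q)
E
python3 - <<'E'
from h import *
for n in('scene','top'):
    p,d=grab(n); cv2.imwrite(f'pics/{n}0.png',p[...,::-1]); print(n,bot.calibration(n))
print(bot.get_obs(),bot.grip_point_offset)
E
```

```text
scene {'vertical_fov': 55.423555035744634, 'cx': 323.9483392392559, 'cy': 244.0963848818927, 'rvec': array([ 2.39443643,  0.77607611, -0.23893658]), 'tvec': array([-442.08425808, -275.13487038, 1065.48684325])}
top {'vertical_fov': 42.29089908092352, 'cx': 323.3701009433663, 'cy': 234.2167837272498, 'rvec': array([ 2.18792025, -2.13103482,  0.14559508]), 'tvec': array([ -24.68813393,  548.82552556, 1025.29516875])}
{'time': 0.1, 'joint_positions': array([ 1.05799021e+00,  3.42654903e-01,  1.52487213e+00, -2.88983800e-05,
        1.27539366e+00, -1.45988956e-01]), 'dq': array([ 0.00047446, -0.00229832, -0.00033043, -0.00147624, -0.00022937,
        0.00119661]), 'tau': array([ 2.41531525e-03, -4.32003021e+01, -2.44695032e+01,  7.19073555e-02,
        5.25813724e-02, -6.04296270e-05]), 'tool_pos': array([188.10292868, 489.78140584, 226.13072153]), 'tcp_rot': array([-3.14027473e+00, -1.65848729e-04,  2.77478382e+00]), 'contact_force': array([ 0.77944358, -0.41299947, -0.82807372]), 'moment': array([-0.0464761 ,  0.01169549,  0.07426247]), 'finger_force': 0.0, 'grip_width': 91.90547488845556} -18.8
```

View pics/scene0.png

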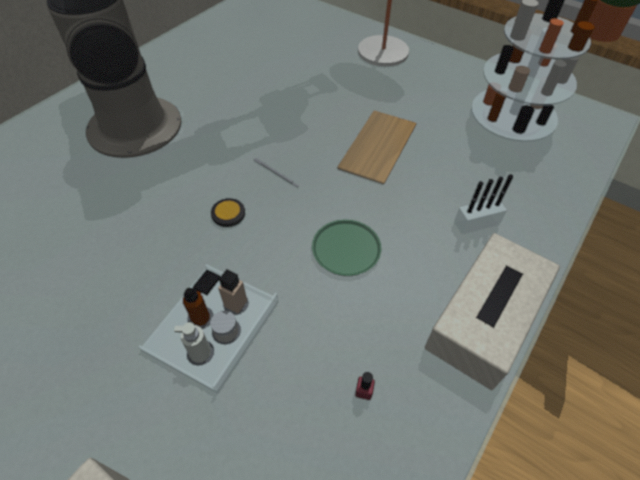

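View pics/top0.png

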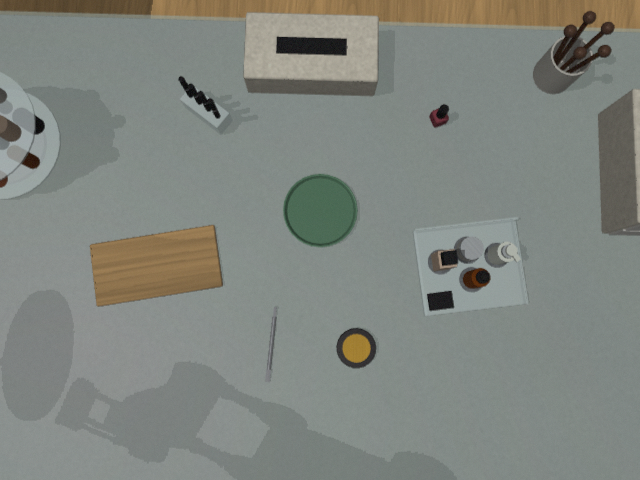

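The scene view shows the tier at about (210,325), the board at (378,147) and the tray at (346,248). The top view shows the tier at (470,267), the board at (157,265) and the tray at (320,210). The dropper (475,278) is on the front dot, the square (446,258) on the left and the pump (508,253) on the right. The pot is at (468,249).

Run:
```python
from h import *
t=np.load('top.npz'); s=np.load('scene.npz')
cr=lambda p,x,y,w,h,k:cv2.resize(p[y:y+h,x:x+w,::-1],None,fx=k,fy=k,interpolation=cv2.INTER_CUBIC)
cv2.imwrite('pics/t1.png',cr(t['p'],405,210,130,110,6)); cv2.imwrite('pics/s1.png',cr(s['p'],135,260,150,135,5)[:600])
for n,a in(('top',t),('scene',s)):
    C=cloud(n,a['d']); z=C[...,2]; hsv=cv2.cvtColor(a['p'],cv2.COLOR_RGB2HSV).astype(int)
    # tray: green
    g=(hsv[...,0]>55)&(hsv[...,0]<85)&(hsv[...,1]>80)
    g=cv2.morphologyEx(g.astype('u1'),cv2.MORPH_OPEN,np.ones((3,3)))
    k,l,st,ce=cv2.connectedComponentsWithStats(g); i=1+st[1:,4].argmax(); q=C[l==i]
    print(n,'tray',st[i],np.median(q,0),(q.min(0)+q.max(0))/2)
    w=(hsv[...,0]>8)&(hsv[...,0]<22)&(hsv[...,1]>70)&(z<40)&(z>-20)&(C[...,0]<800)
    k,l,st,ce=cv2.connectedComponentsWithStats(cv2.morphologyEx(w.astype('u1'),cv2.MORPH_OPEN,np.ones((5,5))))
    for i in range(1,k):
        if st[i,4]>1000:
            q=C[l==i]; r=cv2.minAreaRect(q[:,:2].astype('f4')); print(n,'wood',st[i],np.median(q[:,2]),r, cv2.boxPoints(r).round().tolist())
    o=(z>-5)&(z<5); print('table z',np.median(z[o]))
    # tier area tops
    m=(z>25)&(z<120)&(C[...,0]>300)&(C[...,0]<700)&(C[...,1]<-50)&(C[...,1]>-400)
    k,l,st,ce=cv2.connectedComponentsWithStats(m.astype('u1'))
    for i in range(1,k):
        if st[i,4]>40: q=C[l==i]; print(n,'obj',st[i],q.min(0).round(),q.max(0).round())
```

```text
Traceback (most recent call last):
ValueError: attempt to get argmax of an empty sequence
```

View pics/t1.png

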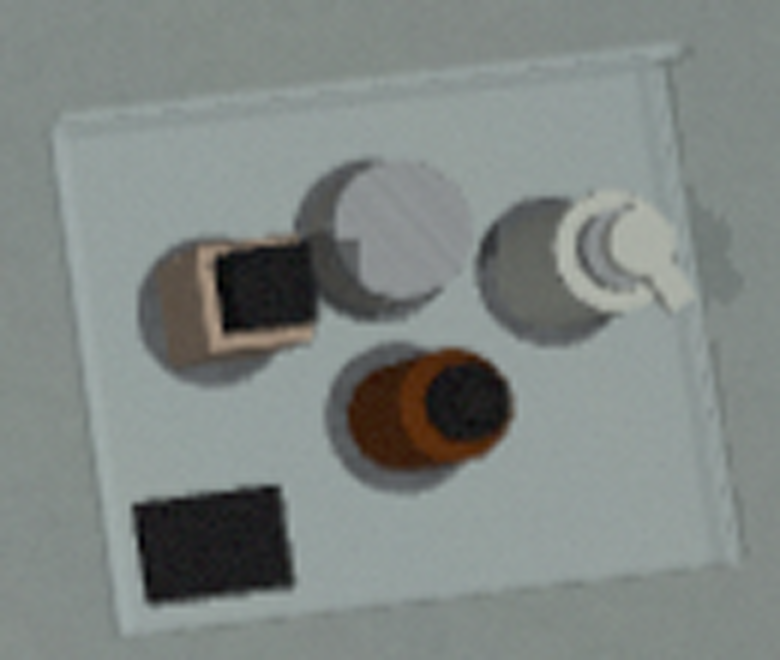

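View pics/s1.png

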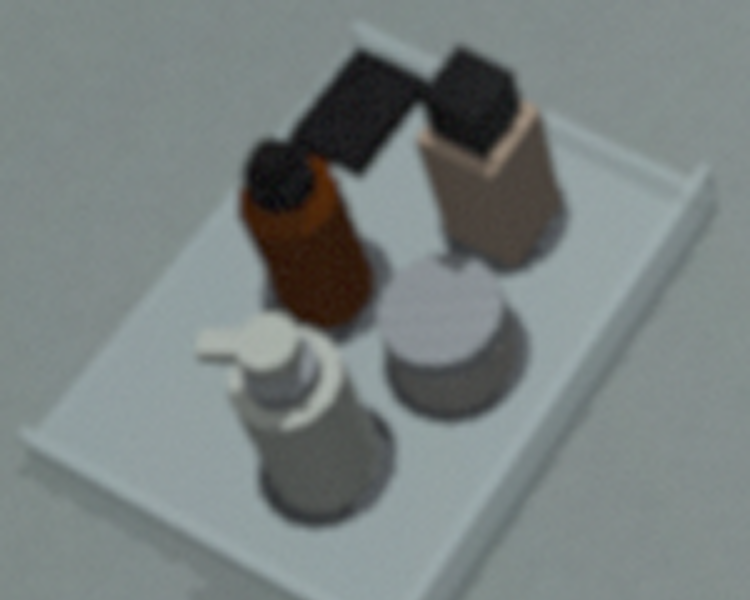

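In the top crop, the dot centres are dropper (401,418), square (212,311), pump (553,272) and pot (378,239). The pot lid centre is (403,230), the square cap (267,285), the bulb (468,400) and the pump shoulder (615,253). The scene crop gives the pot lid at (440,312), the square cap at (466,82) and the bulb at (280,168).

Run:
```python
from h import *
t=np.load('top.npz'); s=np.load('scene.npz')
T=lambda x,y:(405+(x+.5)/6-.5,210+(y+.5)/6-.5); S=lambda x,y:(135+(x+.5)/5-.5,260+(y+.5)/5-.5)
dots=dict(front=(401,418),left=(212,311),right=(553,272),pot=(378,239))
loc=np.array([[-22,0],[15,50],[15,-50],[30,0.]])
W=np.array([onplane('top',*T(*dots[k]),8)[:2] for k in dots]); print(W.round(1))
a=loc-loc.mean(0);b=W-W.mean(0); th=np.arctan2((a[:,0]*b[:,1]-a[:,1]*b[:,0]).sum(),(a*b).sum()); c,q=np.cos(th),np.sin(th); M=np.array([[c,-q],[q,c]])
o=W.mean(0)-M@loc.mean(0); print('tier',o,th,'res',(W-o-loc@M.T).round(1).tolist(),'fit dots',(o+loc@M.T).round(1).tolist())
for k,(x,y,z) in dict(pot=(403,230,42),sq=(267,285,94),bulb=(468,400,98),pump=(615,253,70)).items(): print(k,onplane('top',*T(x,y),z).round(1))
for k,p1,p2 in (('pot',(403,230),(440,312)),('sq',(267,285),(468,90)),('bulb',(468,400),(280,168)),('pumpring',(612,253),(288,372))): print('tri',k,tri('top',T(*p1),'scene',S(*p2)))
for n,a,px in(('top',t,((320,210),(157,265))),('scene',s,((346,248),(378,147)))):
    C=cloud(n,a['d']); z=C[...,2]; lab=cv2.cvtColor(a['p'],cv2.COLOR_RGB2LAB).astype(int)
    for (u,v) in px:
        m=(np.abs(lab-np.median(lab[v-3:v+4,u-3:u+4].reshape(-1,3),0))[...,1:].max(-1)<9)
        m=cv2.morphologyEx(m.astype('u1'),cv2.MORPH_OPEN,np.ones((3,3)))
        l=cv2.connectedComponents(m)[1]; m=l==l[v,u]
        uv=np.argwhere(m)[:,::-1]; q=C[m]; h=np.median(q[:,2])
        X=np.array([onplane(n,*p,11 if u>300 and n=='top' or u==346 else 8)[:2] for p in uv]).astype('f4')
        print(n,(u,v),lab[v,u],len(q),'z',h,(X.min(0)+X.max(0))/2,cv2.minAreaRect(X),'depth at',C[v,u].round(1))
    print('tier floor z',C[280 if n=='top' else 336,500 if n=='top' else 165])
```

```text
[[ 480.7 -270. ]
 [ 510.3 -215. ]
 [ 524.4 -314.6]
 [ 532.7 -263.5]]
tier [ 502.6206854  -267.07082217] 0.13752558375880475 res [[-0.1, 0.1], [-0.3, 0.5], [0.1, -0.0], [0.4, -0.5]] fit dots [[480.8, -270.1], [510.6, -215.5], [524.3, -314.5], [532.3, -263.0]]
pot [ 531.7 -262.4   42. ]
sq [ 510.1 -212.9   94. ]
bulb [ 480.5 -265.6   98. ]
pump [ 523.8 -313.8   70. ]
tri pot (array([ 532.69139174, -262.35751315,   39.10918982]), np.float64(1.9288646551307462))
tri sq (array([ 510.90183668, -213.86953005,   88.28646697]), np.float64(0.6435469301774074))
tri bulb (array([ 481.87322126, -268.1677582 ,   85.61024807]), np.float64(1.8662719685226985))
tri pumpring (array([ 524.58265708, -312.07592307,   69.7931722 ]), np.float64(2.487027943251154))Traceback (most recent call last):
  File "<stdin>", line 18, in <module>
  File "h.py", line 12, in onplane
    a=pix2w(n,u,v,0);b=pix2w(n,u,v,1000); t=(z-a[2])/(b[2]-a[2]); return a+t*(b-a)
                       ~~~~~^^^^^^^^^^^^
  File "h.py", line 9, in pix2w
    c,f=cal(n); p=np.array([(u-c['cx'])/f*d,(v-c['cy'])/f*d,d])
        ~~~^^^
  File "h.py", line 7, in cal
    c=bot.calibration(n); f=240/np.tan(np.radians(c['vertical_fov'])/2); return c,f
ValueError: time passes only in moves, steps and waits
```

```bash
sed -i 's/^def cal(n):/import functools\n@functools.cache\ndef cal(n):/' h.py
cat >> h.py <<'E'
def go(x,y,z,yawdeg):
    "tool-axis shift (cm) and turn (deg) to a world TCP pose"
    o=bot.get_obs(); M=R.from_euler('xyz',o['tcp_rot']).as_matrix(); d=np.array([x,y,z])-o['tool_pos']
    M0=R.from_euler('xyz',[np.pi,0,o['tcp_rot'][2]]).as_matrix()
    print('t',round(o['time'],2),'at',o['tool_pos'].round(1),'yaw',round(np.degrees(o['tcp_rot'][2]),1),'shift cm',(M0.T@d/10).round(2),'turn',round(-((yawdeg-np.degrees(o['tcp_rot'][2])+180)%360-180),1),'w',round(o['grip_width'],1),'f',round(o['finger_force'],1))
E
python3 - <<'E'
from h import *
for n,px in(('top',((320,210),(157,265))),('scene',((346,248),(378,147)))):
    a=np.load(n+'.npz'); C=cloud(n,a['d']); lab=cv2.cvtColor(a['p'],cv2.COLOR_RGB2LAB).astype(int)
    for i,(u,v) in enumerate(px):
        m=(np.abs(lab-np.median(lab[v-3:v+4,u-3:u+4].reshape(-1,3),0))[...,1:].max(-1)<9)
        m=cv2.morphologyEx(m.astype('u1'),cv2.MORPH_OPEN,np.ones((3,3)))
        l=cv2.connectedComponents(m)[1]; m=l==l[v,u]
        uv=np.argwhere(m)[:,::-1]; h=np.median(C[m][:,2])
        X=np.array([onplane(n,*p,[10,8][i])[:2] for p in uv]).astype('f4')
        print(n,i,len(X),'z',h.round(1),((X.min(0)+X.max(0))/2).round(1),X.max(0)-X.min(0),cv2.minAreaRect(X))
    print('tier floor z',C[300,490] if n=='top' else C[336,165])
go(480.8,-270.1,160,180+7.9)
E
```

```text
top 0 4309 z 5.4 [595.6  -3.3] [128.93713 130.35362] ((595.6596069335938, -3.3711624145507812), (128.2334747314453, 130.1521453857422), 1.5993821620941162)
top 1 7766 z 7.9 [490.7 280. ] [142.57193 231.01651] ((491.12786865234375, 279.87701416015625), (108.03689575195312, 217.63990783691406), 10.7274169921875)
tier floor z [ 445.60011289 -302.2207498     7.56019044]
scene 0 3111 z 4.4 [597.   -2.3] [130.56152 130.50919] ((597.0243530273438, -1.803863525390625), (128.8865966796875, 129.96945190429688), 36.31928634643555)
scene 1 3116 z 7.0 [495.6 279. ] [142.52545 231.05984] ((494.7816162109375, 278.63995361328125), (107.7673110961914, 218.50674438476562), 10.728281021118164)
tier floor z [ 459.21541841 -326.0584697     6.10799851]
t 0.1 at [188.1 489.8 226.1] yaw 159.0 shift cm [-54.57 -60.44   6.61] turn -28.9 w 91.9 f 0.0
```

```bash
python3 -m crank '[[[0.5,-4,-1.5,0.5,-4],[0.5,-8,-3,1,-8],[0.5,-12,-4.7,1.7,-12],[0.5,-16,-6.3,2.2,-16],[0.5,-20,-8,2.8,-20],[0.5,-24,-9.5,3.4,-24],[0.5,-28,-11,4,-28.9],[0.5,-31,-12.2,4.4,-28.9],[0.5,-33,-13,4.6,-28.9],[0.5,-33,-13,4.6,-28.9]]]'; python3 -c "
from h import *
go(480.8,-270.1,140,187.9)"
```

```text
time: 1.1
tool_pos: [451.2, 248.4, 179.9]
tcp_rot: [-3.141, -0.001, -3.007]
contact_force: [-0.8, 0.2, -0.4]
grip_width: 45.8
finger_force: 0.0
t 1.1 at [451.2 248.4 179.9] yaw -172.3 shift cm [  4.   -51.78   3.99] turn -0.2 w 45.8 f 0.0
```

```bash
python3 -m crank '[[[0.5,0.4,-5,0.4,0],[0.5,0.8,-10,0.8,0],[0.5,1.2,-15,1.2,0],[0.5,1.6,-20,1.6,0],[0.5,2,-25,2,0],[0.5,2.4,-30,2.4,0],[0.5,2.8,-35,2.8,0],[0.5,3.2,-40,3.2,0],[0.5,3.6,-45,3.6,0],[0.5,4,-49,4,0]]]';python3 -m crank '[[[0.5,0,-2.8,0,0],[0.5,0,-2.8,0,0],[0.5,0,-2.8,0,0],[0.5,0,-2.8,0,0],[0.5,0,-2.8,0,0],[0.5,0,-2.8,0,0],[0.5,0,-2.8,0,0],[0.5,0,-2.8,0,0],[0.5,0,-2.8,0,0],[0.5,0,-2.8,0,0]]]'; python3 -c "
from h import *
go(480.8,-270.1,41.5,187.9)
p,d=grab('top'); cv2.imwrite('pics/t2.png',cv2.resize(p[180:330,380:560,::-1],None,fx=4,fy=4))"
```

```text
time: 2.1
tool_pos: [477.3, -241.9, 140.6]
tcp_rot: [3.141, 0.0, -3.004]
contact_force: [0.4, 0.3, 0.3]
grip_width: 46.1
finger_force: 0.0
time: 3.1
tool_pos: [481.1, -268.2, 140.7]
tcp_rot: [3.142, 0.0, -3.004]
contact_force: [-0.8, 0.0, -0.4]
grip_width: 45.8
finger_force: 0.0
t 3.1 at [ 481.1 -268.2  140.7] yaw -172.1 shift cm [ 0.06 -0.19  9.92] turn -0.0 w 45.8 f 0.0
```

View pics/t2.png

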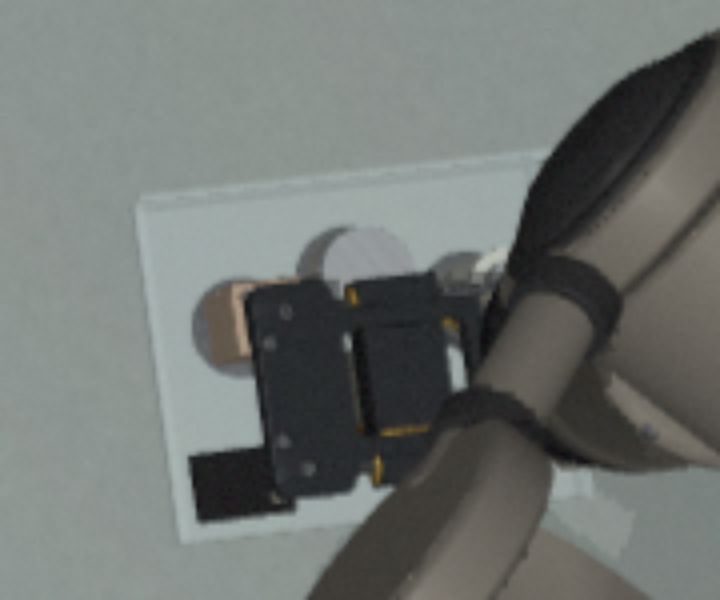

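The gripper, at about (400,370) in the crop, hangs over the dropper with the palette and neighbours clear. Next I descend and grip.

```bash
python3 -m crank '[[[0.5,0,-0.2,1.5,0],[0.5,0,-0.2,3,0],[0.5,0,-0.2,4.5,0],[0.5,0,-0.2,6,0],[0.5,0,-0.2,7.2,0],[0.5,0,-0.2,8.2,0],[0.5,0,-0.2,9,0],[0.5,0,-0.2,9.5,0],[0.5,0,-0.2,9.8,0],[0.5,0,-0.2,9.8,0]]]';python3 -m crank '[[[0.4,0,0,0,0],[0.35,0,0,0,0],[0.3,0,0,0,0],[0.2,0,0,0,0],[0.2,0,0,0,0],[0.2,0,0,0,0],[0.2,0,0,0,0],[0.2,0,0,0,0],[0.2,0,0,0,0],[0.2,0,0,0,0]]]'; python3 -c "
from h import *
go(479.5,348.3,160,187.9)"
```

```text
time: 4.15
tool_pos: [481.4, -270.2, 42.6]
tcp_rot: [3.141, -0.0, -3.004]
contact_force: [-0.3, -0.7, -0.0]
grip_width: 46.2
finger_force: 0.0
time: 5.15
tool_pos: [481.6, -270.3, 43.0]
tcp_rot: [-3.141, 0.001, -3.004]
contact_force: [-0.7, 1.0, 4.8]
grip_width: 31.2
finger_force: 29.9
t 5.15 at [ 481.6 -270.3   43. ] yaw -172.1 shift cm [ -8.27  61.3  -11.7 ] turn -0.0 w 31.2 f 29.9
```

```bash
python3 -m crank '[[[0.2,0,0,-0.7,0],[0.2,0,0,-2,0],[0.2,0,0,-4,0],[0.2,0,0,-6,0],[0.2,0,0,-8,0],[0.2,0,0,-9.5,0],[0.2,0,0,-10.5,0],[0.2,0,0,-11.2,0],[0.2,-0.2,1,-11.5,0],[0.2,-0.5,3,-11.5,0]]]';python3 -m crank '[[[0.2,-0.5,4,0,0],[0.2,-1,8.5,0,0],[0.2,-1.7,13,0,0],[0.2,-2.4,18,0,0],[0.2,-3.1,23,0,0],[0.2,-3.8,28,0,0],[0.2,-4.5,33,0,0],[0.2,-5.2,38,0,0],[0.2,-5.9,43,0,0],[0.2,-6.5,47,0,0]]]'; python3 -c "
from h import *
go(479.5,348.3,43.5,187.9)"
```

```text
time: 6.15
tool_pos: [482.2, -239.9, 157.7]
tcp_rot: [-3.141, 0.0, -3.006]
contact_force: [-0.1, 0.2, -1.0]
grip_width: 31.5
finger_force: 29.9
time: 7.15
tool_pos: [480.7, 237.6, 157.2]
tcp_rot: [3.141, -0.001, -3.003]
contact_force: [1.7, -0.7, -0.2]
grip_width: 31.1
finger_force: 29.9
t 7.15 at [480.7 237.6 157.2] yaw -172.1 shift cm [-1.41 10.98 11.37] turn 0.0 w 31.1 f 29.9
```

```bash
python3 -m crank '[[[0.2,-0.5,3,0,0],[0.2,-0.9,6,1,0],[0.2,-1.2,8.5,3,0],[0.2,-1.4,10,5,0],[0.2,-1.4,10.5,7,0],[0.2,-1.4,10.8,8,0],[0.2,-1.4,10.8,8.5,0],[0.2,-1.4,10.8,8.5,0],[0.2,-1.4,10.8,8.5,0],[0.2,-1.4,10.8,8.5,0]]]'; python3 -c "
from h import *
go(479.5,348.3,43.5,187.9)"
```

```text
time: 8.15
tool_pos: [481.9, 343.5, 73.8]
tcp_rot: [3.141, 0.002, -3.005]
contact_force: [0.5, 0.8, -0.3]
grip_width: 30.9
finger_force: 29.9
t 8.15 at [481.9 343.5  73.8] yaw -172.2 shift cm [0.17 0.51 3.03] turn -0.1 w 30.9 f 29.9
```

Set down gently, release, and rise.

```bash
python3 -m crank '[[[0.2,0.1,0.4,0.8,0],[0.2,0.1,0.4,1.5,0],[0.2,0.1,0.4,2.1,0],[0.2,0.1,0.4,2.5,0],[0.2,0.1,0.4,2.8,0],[0.2,0.1,0.4,2.9,0],[0.2,0.1,0.4,3,0],[0.2,0.1,0.4,3.05,0],[0.2,0.1,0.4,3.05,0],[0.2,0.1,0.4,3.05,0]]]'; python3 -m crank '[[[0.35,0,0,0,0],[0.4,0,0,0,0],[0.45,0,0,0,0],[0.5,0,0,0,0],[0.5,0,0,0,0],[0.5,0,0,0,0],[0.5,0,0,-1,0],[0.5,0,0,-3,0],[0.5,0,0,-6,0],[0.5,0,0,-9.5,0]]]'; python3 -c "
from h import *
go(510.6,-215,145,97.9)"
```

```text
time: 9.15
tool_pos: [479.8, 347.5, 43.0]
tcp_rot: [3.141, 0.001, -3.004]
contact_force: [-1.7, -1.2, 6.5]
grip_width: 31.1
finger_force: 29.9
time: 10.15
tool_pos: [479.2, 347.1, 138.1]
tcp_rot: [-3.141, -0.002, -3.004]
contact_force: [0.6, 1.0, 0.6]
grip_width: 46.0
finger_force: 0.0
t 10.15 at [479.2 347.1 138.1] yaw -172.1 shift cm [  4.6  -56.11  -0.69] turn 90.0 w 46.0 f 0.0
```

```bash
python3 -m crank '[[[0.5,0,-3,-1,0],[0.5,0.5,-8,-1,8],[0.5,1,-13,-1,16],[0.5,1.5,-18,-1,24],[0.5,2,-23,-1,32],[0.5,2.5,-28,-1,40],[0.5,3,-33,-1,48],[0.5,3.5,-38,-1,56],[0.5,4,-43,-1,64],[0.5,4.3,-48,-1,72]]]'; python3 -c "
from h import *
go(510.6,-214.7,43,97.9)"
```

```text
time: 11.15
tool_pos: [502.5, -133.9, 148.2]
tcp_rot: [3.141, 0.001, 2.017]
contact_force: [1.0, -0.2, 0.6]
grip_width: 45.7
finger_force: 0.0
t 11.15 at [ 502.5 -133.9  148.2] yaw 115.5 shift cm [-7.63 -2.75 10.52] turn 17.6 w 45.7 f 0.0
```

```bash
python3 -m crank '[[[0.5,-4,-1.5,0,8],[0.5,-6.5,-2.3,0,16],[0.5,-7.4,-2.7,0,17.6],[0.5,-7.4,-2.7,0.5,17.6],[0.5,-7.4,-2.7,1,17.6],[0.5,-7.4,-2.7,1,17.6],[0.5,-7.4,-2.7,1,17.6],[0.5,-7.4,-2.7,1,17.6],[0.5,-7.4,-2.7,1,17.6],[0.5,-7.4,-2.7,1,17.6]]]'; python3 -c "
from h import *
go(510.6,-214.7,43,97.9)"
```

```text
time: 12.15
tool_pos: [510.9, -210.0, 137.4]
tcp_rot: [3.141, 0.0, 1.716]
contact_force: [0.5, 0.2, -0.3]
grip_width: 45.6
finger_force: 0.0
t 12.15 at [ 510.9 -210.   137.4] yaw 98.3 shift cm [-0.46 -0.1   9.44] turn 0.4 w 45.6 f 0.0
```

```bash
python3 -m crank '[[[0.5,-0.4,-0.1,1.5,0.4],[0.5,-0.4,-0.1,3,0.4],[0.5,-0.4,-0.1,4.5,0.4],[0.5,-0.4,-0.1,6,0.4],[0.5,-0.4,-0.1,7.2,0.4],[0.5,-0.4,-0.1,8.2,0.4],[0.5,-0.4,-0.1,8.9,0.4],[0.5,-0.4,-0.1,9.4,0.4],[0.5,-0.4,-0.1,9.4,0.4],[0.5,-0.4,-0.1,9.4,0.4]]]';python3 -m crank '[[[0.4,0,0,0,0],[0.35,0,0,0,0],[0.3,0,0,0,0],[0.2,0,0,0,0],[0.2,0,0,0,0],[0.2,0,0,0,0],[0.2,0,0,0,0],[0.2,0,0,0,0],[0.2,0,0,0,0],[0.2,0,0,0,0]]]'; python3 -c "
from h import *
go(492.5,279.5,160,97.9)"
```

```text
time: 13.15
tool_pos: [510.6, -214.4, 43.5]
tcp_rot: [3.141, 0.0, 1.708]
contact_force: [0.3, 0.1, -0.4]
grip_width: 46.3
finger_force: 0.0
time: 14.15
tool_pos: [510.7, -214.4, 43.5]
tcp_rot: [3.141, 0.0, 1.708]
contact_force: [0.8, 0.3, 5.8]
grip_width: 30.0
finger_force: 30.0
t 14.15 at [ 510.7 -214.4   43.5] yaw 97.9 shift cm [ 49.18   4.98 -11.65] turn -0.0 w 30.0 f 30.0
```

```bash
python3 -m crank '[[[0.2,0,0,-0.7,0],[0.2,0,0,-2,0],[0.2,0,0,-4,0],[0.2,0,0,-6,0],[0.2,0,0,-8,0],[0.2,0,0,-9.5,0],[0.2,0,0,-10.5,0],[0.2,0,0,-11.2,0],[0.2,1,0.1,-11.5,0],[0.2,3,0.3,-11.5,0]]]';python3 -m crank '[[[0.2,4,0.4,0,0],[0.2,8.5,0.9,0,0],[0.2,13,1.3,0,0],[0.2,18,1.8,0,0],[0.2,23,2.3,0,0],[0.2,28,2.8,0,0],[0.2,33,3.3,0,0],[0.2,38,3.8,0,0],[0.2,42,4.3,0,0],[0.2,44.5,4.6,0,0]]]'; python3 -m crank '[[[0.2,1,0.1,0.5,0],[0.2,1.6,0.1,2,0],[0.2,1.6,0.1,4,0],[0.2,1.6,0.1,6,0],[0.2,1.6,0.1,7.5,0],[0.2,1.6,0.1,8.2,0],[0.2,1.6,0.1,8.5,0],[0.2,1.6,0.1,8.5,0],[0.2,1.6,0.1,8.5,0],[0.2,1.6,0.1,8.5,0]]]'; python3 -c "
from h import *
go(492.5,279.5,44,97.9)"
```

```text
time: 15.15
tool_pos: [509.1, -184.3, 158.1]
tcp_rot: [-3.142, -0.0, 1.707]
contact_force: [0.5, -0.3, -1.5]
grip_width: 30.1
finger_force: 30.0
time: 16.15
tool_pos: [492.0, 266.4, 157.5]
tcp_rot: [-3.14, -0.0, 1.711]
contact_force: [0.5, -1.4, -1.1]
grip_width: 29.9
finger_force: 30.0
time: 17.15
tool_pos: [493.0, 279.0, 74.0]
tcp_rot: [3.14, -0.0, 1.708]
contact_force: [0.1, 0.7, -1.6]
grip_width: 29.7
finger_force: 30.0
t 17.15 at [493. 279.  74.] yaw 97.9 shift cm [ 0.05 -0.04  3.  ] turn -0.0 w 29.7 f 30.0
```

```bash
python3 -m crank '[[[0.2,0,0,0.8,0],[0.2,0,0,1.5,0],[0.2,0,0,2.1,0],[0.2,0,0,2.5,0],[0.2,0,0,2.8,0],[0.2,0,0,2.9,0],[0.2,0,0,3,0],[0.2,0,0,3.05,0],[0.2,0,0,3.05,0],[0.2,0,0,3.05,0]]]'; python3 -m crank '[[[0.35,0,0,0,0],[0.4,0,0,0,0],[0.45,0,0,0,0],[0.5,0,0,0,0],[0.5,0,0,0,0],[0.5,0,0,0,0],[0.5,0,0,-1,0],[0.5,0,0,-3,0],[0.5,0,0,-6,0],[0.5,0,0,-9.5,0]]]'; python3 -c "
from h import *
go(524.2,-314.0,145,40)
p,d=grab('top'); cv2.imwrite('pics/t3.png',p[130:370,60:560,::-1])"
```

```text
time: 18.15
tool_pos: [492.5, 278.9, 43.5]
tcp_rot: [3.141, -0.0, 1.709]
contact_force: [-2.8, -2.3, 5.6]
grip_width: 30.2
finger_force: 30.0
time: 19.15
tool_pos: [492.0, 278.7, 138.7]
tcp_rot: [-3.14, 0.0, 1.708]
contact_force: [0.7, 1.0, 0.3]
grip_width: 45.8
finger_force: 0.0
t 19.15 at [492.  278.7 138.7] yaw 97.9 shift cm [-59.15  -4.94  -0.63] turn 57.9 w 45.8 f 0.0
```

View pics/t3.png

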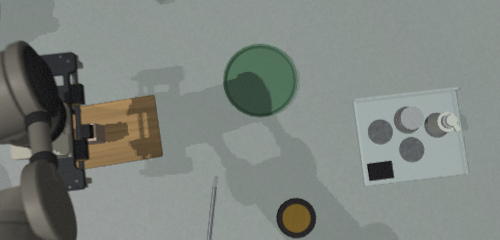

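The square stands on the board near crop pixel (88,132) under the gripper. On the tier only the pot (408,118) and pump (440,124) remain, and the palette is untouched.

```bash
python3 -m crank '[[[0.5,-3,-0.3,-1,0],[0.5,-8,-0.7,-1,7],[0.5,-13,-1.1,-1,14],[0.5,-18,-1.5,-1,21],[0.5,-23,-2,-1,28],[0.5,-28,-2.4,-1,35],[0.5,-33,-2.8,-1,42],[0.5,-38,-3.2,-1,49],[0.5,-43,-3.6,-1,56],[0.5,-47,-4,-1,57.9]]]'; python3 -c "
from h import *
go(524.2,-314.0,145,40)"
```

```text
time: 20.2
tool_pos: [517.4, -195.0, 148.5]
tcp_rot: [3.14, -0.001, 0.693]
contact_force: [0.7, 1.1, 0.2]
grip_width: 45.9
finger_force: 0.0
t 20.2 at [ 517.4 -195.   148.5] yaw 39.7 shift cm [-7.08  9.59  0.35] turn -0.3 w 45.9 f 0.0
```

```bash
python3 -m crank '[[[0.52,-3,4,0.3,0],[0.52,-5.5,7.5,0.3,0],[0.52,-7,9.5,0.3,0],[0.52,-7,9.5,0.3,0],[0.52,-7,9.5,0.3,0],[0.52,-7,9.5,0.3,0],[0.52,-7,9.5,0.3,0],[0.52,-7,9.5,0.3,0],[0.52,-7,9.5,0.3,0],[0.52,-7,9.5,0.3,0]]]'; python3 -c "
from h import *
go(524.2,-314.0,43.5,40)
p,d=grab('top'); cv2.imwrite('pics/t4.png',cv2.resize(p[180:330,420:560,::-1],None,fx=4,fy=4))"
```

```text
time: 21.2
tool_pos: [524.9, -309.5, 144.8]
tcp_rot: [3.142, -0.0, 0.698]
contact_force: [1.1, 0.6, 0.6]
grip_width: 47.9
finger_force: 0.0
t 21.2 at [ 524.9 -309.5  144.8] yaw 40.0 shift cm [-0.34  0.3  10.13] turn 0.0 w 47.9 f 0.0
```

View pics/t4.png

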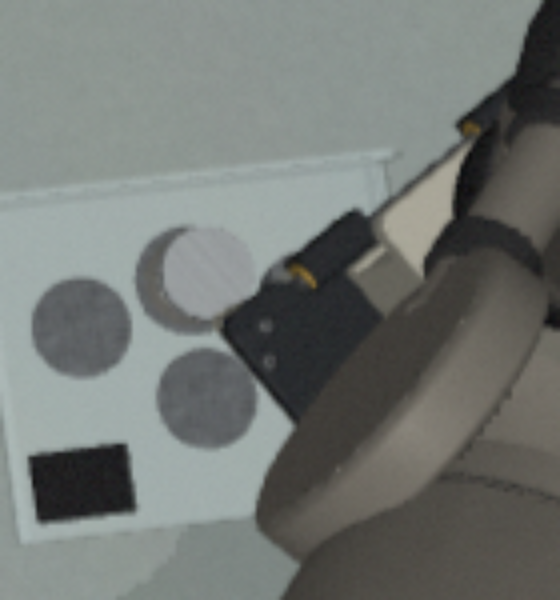

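The gripper is turned as planned: the spout points down-right, across its closing line. The dots at (82,327) and (206,397) are bare and the pot sits at (208,272).

```bash
python3 -m crank '[[[0.52,-0.3,0.3,1.5,0],[0.52,-0.3,0.3,3,0],[0.52,-0.3,0.3,4.5,0],[0.52,-0.3,0.3,6,0],[0.52,-0.3,0.3,7.2,0],[0.52,-0.3,0.3,8.4,0],[0.52,-0.3,0.3,9.3,0],[0.52,-0.3,0.3,9.9,0],[0.52,-0.3,0.3,10.1,0],[0.52,-0.3,0.3,10.1,0]]]';python3 -m crank '[[[0.45,0,0,0,0],[0.4,0,0,0,0],[0.3,0,0,0,0],[0.2,0,0,0,0],[0.2,0,0,0,0],[0.2,0,0,0,0],[0.2,0,0,0,0],[0.2,0,0,0,0],[0.2,0,0,0,0],[0.2,0,0,0,0]]]'; python3 -c "
from h import *
go(505.5,210.7,160,40)"
```

```text
time: 22.25
tool_pos: [524.5, -314.2, 43.7]
tcp_rot: [-3.142, -0.0, 0.698]
contact_force: [0.1, 0.2, -0.2]
grip_width: 47.9
finger_force: 0.0
time: 23.25
tool_pos: [524.6, -314.3, 44.1]
tcp_rot: [3.141, -0.0, 0.698]
contact_force: [-0.6, -0.3, 4.3]
grip_width: 33.2
finger_force: 30.0
t 23.25 at [ 524.6 -314.3   44.1] yaw 40.0 shift cm [ 32.27 -41.46 -11.59] turn -0.0 w 33.2 f 30.0
```

```bash
python3 -m crank '[[[0.2,0,0,-0.7,0],[0.2,0,0,-2,0],[0.2,0,0,-4,0],[0.2,0,0,-6,0],[0.2,0,0,-8,0],[0.2,0,0,-9.5,0],[0.2,0,0,-10.5,0],[0.2,0,0,-11.2,0],[0.2,0.6,-0.8,-11.5,0],[0.2,1.8,-2.3,-11.5,0]]]';python3 -m crank '[[[0.2,2.5,-3.1,0,0],[0.2,5.2,-6.7,0,0],[0.2,8,-10.3,0,0],[0.2,11,-14.2,0,0],[0.2,14,-18,0,0],[0.2,17,-21.9,0,0],[0.2,20,-25.7,0,0],[0.2,23,-29.5,0,0],[0.2,26,-33.4,0,0],[0.2,28.5,-36.5,0,0]]]'; python3 -m crank '[[[0.2,1.5,-2,0.5,0],[0.2,2,-2.7,2,0],[0.2,2,-2.7,4,0],[0.2,2,-2.7,6,0],[0.2,2,-2.7,7.5,0],[0.2,2,-2.7,8.2,0],[0.2,2,-2.7,8.5,0],[0.2,2,-2.7,8.5,0],[0.2,2,-2.7,8.5,0],[0.2,2,-2.7,8.5,0]]]'; python3 -c "
from h import *
go(505.5,210.7,44.2,40)"
```

```text
time: 24.25
tool_pos: [523.1, -285.0, 158.5]
tcp_rot: [-3.141, 0.0, 0.696]
contact_force: [-0.6, -0.0, -0.6]
grip_width: 33.3
finger_force: 30.0
time: 25.25
tool_pos: [505.7, 180.8, 158.2]
tcp_rot: [-3.14, 0.001, 0.699]
contact_force: [0.4, -0.3, 0.3]
grip_width: 33.6
finger_force: 30.0
time: 26.25
tool_pos: [505.7, 211.5, 74.5]
tcp_rot: [3.141, -0.001, 0.698]
contact_force: [0.1, -0.1, -1.3]
grip_width: 33.6
finger_force: 30.0
t 26.25 at [505.7 211.5  74.5] yaw 40.0 shift cm [-0.07  0.05  3.03] turn -0.0 w 33.6 f 30.0
```

```bash
python3 -m crank '[[[0.2,0,0,0.8,0],[0.2,0,0,1.5,0],[0.2,0,0,2.1,0],[0.2,0,0,2.5,0],[0.2,0,0,2.8,0],[0.2,0,0,2.9,0],[0.2,0,0,3,0],[0.2,0,0,3.05,0],[0.2,0,0,3.05,0],[0.2,0,0,3.05,0]]]'; python3 -m crank '[[[0.35,0,0,0,0],[0.4,0,0,0,0],[0.45,0,0,0,0],[0.5,0,0,0,0],[0.5,0,0,0,0],[0.5,0,0,0,0],[0.5,0,0,-1,0],[0.5,0,0,-3,0],[0.5,0,0,-6,0],[0.5,0,0,-9.5,0]]]'; python3 -c "
from h import *
go(532.2,-262.7,120,40)"
```

```text
time: 27.25
tool_pos: [505.3, 211.5, 44.1]
tcp_rot: [3.141, -0.001, 0.698]
contact_force: [-2.7, 0.1, 5.1]
grip_width: 33.4
finger_force: 30.0
time: 28.25
tool_pos: [504.7, 211.2, 139.2]
tcp_rot: [-3.141, 0.001, 0.698]
contact_force: [0.8, 1.0, -0.1]
grip_width: 45.8
finger_force: 0.0
t 28.25 at [504.7 211.2 139.2] yaw 40.0 shift cm [-28.34  38.08   1.92] turn -0.0 w 45.8 f 0.0
```

```bash
python3 -m crank '[[[0.5,-1.8,2.4,-1,0],[0.5,-4.8,6.4,-1,0],[0.5,-7.8,10.4,-1,0],[0.6,-10.8,14.5,-1,0],[0.65,-13.8,18.5,0,0],[0.65,-16.8,22.5,0,0],[0.65,-19.8,26.6,1,0],[0.65,-22.8,30.6,1.5,0],[0.65,-25.8,34.6,1.8,0],[0.65,-27.8,37.4,1.8,0]]]'; python3 -m crank '[[[0.65,-0.5,0.7,0,0],[0.65,-0.5,0.7,0,0],[0.65,-0.5,0.7,0,0],[0.65,-0.5,0.7,0,0],[0.65,-0.5,0.7,0,0],[0.65,-0.5,0.7,0,0],[0.65,-0.5,0.7,0,0],[0.65,-0.5,0.7,0,0],[0.65,-0.5,0.7,0,0],[0.65,-0.5,0.7,0,0]]]'; python3 -c "
from h import *
go(532.2,-262.7,13,40)
p,d=grab('top'); cv2.imwrite('pics/t5.png',p[130:370,60:560,::-1])"
```

```text
time: 29.25
tool_pos: [532.1, -256.8, 120.5]
tcp_rot: [3.141, 0.0, 0.696]
contact_force: [0.5, 0.5, 0.2]
grip_width: 59.9
finger_force: 0.0
time: 30.25
tool_pos: [533.2, -262.4, 120.2]
tcp_rot: [-3.142, -0.0, 0.698]
contact_force: [-0.8, 0.2, -0.2]
grip_width: 59.5
finger_force: 0.0
t 30.25 at [ 533.2 -262.4  120.2] yaw 40.0 shift cm [-0.1  -0.04 10.72] turn -0.0 w 59.5 f 0.0
```

View pics/t5.png

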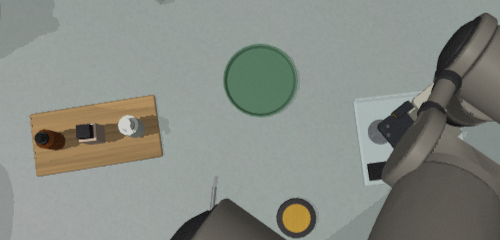

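The three bottles stand upright on the board at crop pixels (48,138), (88,132) and (127,126).

```bash
python3 -m crank '[[[0.65,-0.1,0,1.5,0],[0.65,-0.1,0,3,0],[0.65,-0.1,0,4.5,0],[0.65,-0.1,0,6,0],[0.65,-0.1,0,7.5,0],[0.65,-0.1,0,8.8,0],[0.65,-0.1,0,9.8,0],[0.65,-0.1,0,10.4,0],[0.65,-0.1,0,10.6,0],[0.65,-0.1,0,10.6,0]]]';python3 -m crank '[[[0.55,0,0,0,0],[0.5,0,0,0,0],[0.4,0,0,0,0],[0.3,0,0,0,0],[0.3,0,0,0,0],[0.3,0,0,0,0],[0.3,0,0,0,0],[0.3,0,0,0,0],[0.3,0,0,0,0],[0.3,0,0,0,0]]]'; python3 -c "
from h import *
go(596.3,-2.7,80,40)"
```

```text
time: 31.3
tool_pos: [532.6, -263.1, 14.3]
tcp_rot: [3.141, -0.0, 0.698]
contact_force: [0.4, 0.6, -1.0]
grip_width: 60.1
finger_force: 0.0
time: 32.3
tool_pos: [532.6, -263.1, 14.6]
tcp_rot: [3.141, -0.0, 0.698]
contact_force: [-1.4, 0.4, 5.4]
grip_width: 39.6
finger_force: 30.0
t 32.3 at [ 532.6 -263.1   14.6] yaw 40.0 shift cm [ 21.61 -15.86  -6.54] turn -0.0 w 39.6 f 30.0
```

```bash
python3 -m crank '[[[0.3,0,0,-0.7,0],[0.3,0,0,-2,0],[0.3,0,0,-4,0],[0.3,0,0,-6,0],[0.3,0,0,-7.5,0],[0.3,0,0,-8,0],[0.3,1,-0.7,-8,0],[0.3,3,-2.2,-8,0],[0.3,6,-4.4,-8,0],[0.3,9,-6.6,-8,0]]]';python3 -m crank '[[[0.3,3,-2.2,0,0],[0.3,6,-4.4,0,0],[0.3,9,-6.6,0,0],[0.3,11,-8,0,0],[0.3,12.2,-8.9,0,0],[0.3,12.6,-9.2,1,0],[0.3,12.6,-9.2,2.5,0],[0.3,12.6,-9.2,4,0],[0.3,12.6,-9.2,5,0],[0.3,12.6,-9.2,5,0]]]';  python3 -c "
from h import *
go(596.3,-2.7,11.6,40)"
```

```text
time: 33.3
tool_pos: [558.5, -152.7, 93.1]
tcp_rot: [-3.14, 0.001, 0.697]
contact_force: [0.2, 0.2, -1.2]
grip_width: 39.3
finger_force: 30.0
time: 34.3
tool_pos: [594.9, -3.8, 42.0]
tcp_rot: [-3.139, 0.003, 0.697]
contact_force: [-0.7, -0.7, -0.4]
grip_width: 39.5
finger_force: 30.0
t 34.3 at [594.9  -3.8  42. ] yaw 39.9 shift cm [0.18 0.   3.04] turn -0.1 w 39.5 f 30.0
```

```bash
python3 -m crank '[[[0.3,0.15,0,0.8,0],[0.3,0.15,0,1.5,0],[0.3,0.15,0,2.1,0],[0.3,0.15,0,2.5,0],[0.3,0.15,0,2.8,0],[0.3,0.15,0,2.9,0],[0.3,0.15,0,3,0],[0.3,0.15,0,3.05,0],[0.3,0.15,0,3.05,0],[0.3,0.15,0,3.05,0]]]'; python3 -m crank '[[[0.45,0,0,0,0],[0.5,0,0,0,0],[0.55,0,0,0,0],[0.6,0,0,0,0],[0.6,0,0,0,0],[0.6,0,0,0,0],[0.6,0,0,-1,0],[0.6,0,0,-3,0],[0.6,0,0,-6,0],[0.55,0,0,-10,0]]]'; python3 -c "
from h import *
go(505.3,211.2,145,40)"
```

```text
time: 35.3
tool_pos: [597.7, -2.2, 13.9]
tcp_rot: [3.141, -0.0, 0.698]
contact_force: [-0.4, 0.1, -0.2]
grip_width: 39.5
finger_force: 30.0
time: 36.3
tool_pos: [596.5, -2.1, 114.0]
tcp_rot: [-3.139, 0.002, 0.698]
contact_force: [0.9, -0.2, 0.1]
grip_width: 52.2
finger_force: 0.0
t 36.3 at [596.5  -2.1 114. ] yaw 40.0 shift cm [  6.71 -22.21  -3.1 ] turn -0.0 w 52.2 f 0.0
```

```bash
python3 -m crank '[[[0.52,0.6,-2,-1.5,0],[0.52,1.8,-6,-3,0],[0.52,3,-10,-3.4,0],[0.52,4.2,-14,-3.4,0],[0.52,5.4,-18,-3.4,0],[0.52,6.3,-21,-3.3,0],[0.52,6.7,-22.2,-3.1,0],[0.52,6.7,-22.2,-3.1,0],[0.52,6.7,-22.2,-3.1,0],[0.52,6.7,-22.2,-3.1,0]]]'; python3 -c "
from h import *
go(505.3,211.2,44,40)
p,d=grab('top'); cv2.imwrite('pics/t6.png',cv2.resize(p[150:310,80:380,::-1],None,fx=2.5,fy=2.5))
C=cloud('top',d); m=(C[...,2]>30)&(C[...,2]<50)&(np.hypot(C[...,0]-596,C[...,1]+3)<40); print(m.sum(),np.median(C[m],0))
lab=cv2.cvtColor(p,cv2.COLOR_RGB2LAB).astype(int)"
```

```text
time: 37.3
tool_pos: [507.0, 209.7, 144.9]
tcp_rot: [3.141, -0.0, 0.696]
contact_force: [-0.1, -0.4, -0.5]
grip_width: 47.3
finger_force: 0.0
t 37.3 at [507.  209.7 144.9] yaw 39.9 shift cm [-0.03 -0.23 10.09] turn -0.1 w 47.3 f 0.0
426 [596.68408815  -1.95373214  38.71414767]
```

View pics/t6.png

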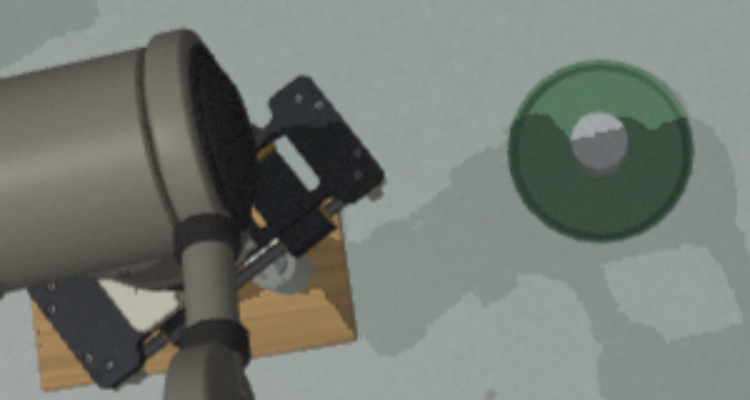

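The pot (599,141) stands in the middle of the tray (601,151), and depth puts it at (596.7,-2.0). Now I take the pump back.

```bash
python3 -m crank '[[[0.52,0,-0.2,1.5,0],[0.52,0,-0.2,3,0],[0.52,0,-0.2,4.5,0],[0.52,0,-0.2,6,0],[0.52,0,-0.2,7.2,0],[0.52,0,-0.2,8.4,0],[0.52,0,-0.2,9.3,0],[0.52,0,-0.2,9.9,0],[0.52,0,-0.2,10.1,0],[0.52,0,-0.2,10.1,0]]]';python3 -m crank '[[[0.45,0,0,0,0],[0.4,0,0,0,0],[0.3,0,0,0,0],[0.2,0,0,0,0],[0.2,0,0,0,0],[0.2,0,0,0,0],[0.2,0,0,0,0],[0.2,0,0,0,0],[0.2,0,0,0,0],[0.2,0,0,0,0]]]'; python3 -c "
from h import *
go(524.6,-314.3,160,40)"
```

```text
time: 38.35
tool_pos: [505.1, 212.5, 43.7]
tcp_rot: [-3.142, -0.0, 0.698]
contact_force: [0.2, -0.1, 0.1]
grip_width: 47.8
finger_force: 0.0
time: 39.35
tool_pos: [505.3, 212.6, 44.1]
tcp_rot: [3.141, -0.001, 0.698]
contact_force: [-1.1, 0.6, 5.2]
grip_width: 33.4
finger_force: 30.0
t 39.35 at [505.3 212.6  44.1] yaw 40.0 shift cm [-32.38  41.61 -11.59] turn -0.0 w 33.4 f 30.0
```

```bash
python3 -m crank '[[[0.2,0,0,-0.7,0],[0.2,0,0,-2,0],[0.2,0,0,-4,0],[0.2,0,0,-6,0],[0.2,0,0,-8,0],[0.2,0,0,-9.5,0],[0.2,0,0,-10.5,0],[0.2,0,0,-11.2,0],[0.2,-0.6,0.8,-11.5,0],[0.2,-1.8,2.3,-11.5,0]]]';python3 -m crank '[[[0.2,-2.5,3.1,0,0],[0.2,-5.2,6.7,0,0],[0.2,-8,10.3,0,0],[0.2,-11,14.2,0,0],[0.2,-14,18,0,0],[0.2,-17,21.9,0,0],[0.2,-20,25.7,0,0],[0.2,-23,29.5,0,0],[0.2,-26,33.4,0,0],[0.2,-28.5,36.5,0,0]]]'; python3 -m crank '[[[0.2,-1.5,2,0.5,0],[0.2,-2.1,2.8,2,0],[0.2,-2.1,2.8,4,0],[0.2,-2.1,2.8,6,0],[0.2,-2.1,2.8,7.5,0],[0.2,-2.1,2.8,8.2,0],[0.2,-2.1,2.8,8.5,0],[0.2,-2.1,2.8,8.5,0],[0.2,-2.1,2.8,8.5,0],[0.2,-2.1,2.8,8.5,0]]]'; python3 -c "
from h import *
go(524.6,-314.3,44.1,40)"
```

```text
time: 40.35
tool_pos: [505.8, 183.3, 158.7]
tcp_rot: [-3.141, -0.0, 0.7]
contact_force: [0.1, -0.4, -1.3]
grip_width: 33.4
finger_force: 30.0
time: 41.35
tool_pos: [520.9, -282.7, 157.9]
tcp_rot: [-3.14, 0.001, 0.696]
contact_force: [0.5, 0.2, -0.2]
grip_width: 33.5
finger_force: 30.0
time: 42.35
tool_pos: [524.4, -314.6, 74.5]
tcp_rot: [3.14, -0.0, 0.698]
contact_force: [0.1, -0.7, -1.1]
grip_width: 33.3
finger_force: 30.0
t 42.35 at [ 524.4 -314.6   74.5] yaw 40.0 shift cm [ 0.04 -0.02  3.04] turn -0.0 w 33.3 f 30.0
```

```bash
python3 -m crank '[[[0.2,0,0,0.8,0],[0.2,0,0,1.5,0],[0.2,0,0,2.1,0],[0.2,0,0,2.5,0],[0.2,0,0,2.8,0],[0.2,0,0,2.9,0],[0.2,0,0,3,0],[0.2,0,0,3.05,0],[0.2,0,0,3.05,0],[0.2,0,0,3.05,0]]]'; python3 -m crank '[[[0.35,0,0,0,0],[0.4,0,0,0,0],[0.45,0,0,0,0],[0.5,0,0,0,0],[0.5,0,0,0,0],[0.5,0,0,0,0],[0.5,0,0,-1,0],[0.5,0,0,-3,0],[0.5,0,0,-6,0],[0.5,0,0,-9.5,0]]]'; python3 -c "
from h import *
go(492.5,278.8,145,97.9)"
```

```text
time: 43.35
tool_pos: [524.0, -314.4, 44.1]
tcp_rot: [3.141, -0.0, 0.698]
contact_force: [-2.4, 1.8, 5.5]
grip_width: 33.1
finger_force: 30.0
time: 44.35
tool_pos: [523.6, -314.1, 139.0]
tcp_rot: [-3.14, 0.0, 0.698]
contact_force: [1.3, -0.1, -0.4]
grip_width: 45.7
finger_force: 0.0
t 44.35 at [ 523.6 -314.1  139. ] yaw 40.0 shift cm [ 35.72 -47.43  -0.6 ] turn -57.9 w 45.7 f 0.0
```

```bash
python3 -m crank '[[[0.5,1.8,-2.4,-1,0],[0.5,4.8,-6.4,-1,-7],[0.5,7.8,-10.4,-1,-14],[0.5,10.8,-14.4,-1,-21],[0.5,13.8,-18.4,-1,-28],[0.5,16.8,-22.4,-1,-35],[0.5,19.8,-26.4,-1,-42],[0.5,22.8,-30.4,-1,-49],[0.5,25.8,-34.3,-1,-56],[0.5,28.8,-38.3,-1,-57.9]]]'; python3 -c "
from h import *
go(492.5,278.8,145,97.9)"
```

```text
time: 45.35
tool_pos: [498.5, 166.1, 149.3]
tcp_rot: [3.14, -0.0, 1.712]
contact_force: [1.1, -0.6, 0.5]
grip_width: 45.9
finger_force: 0.0
t 45.35 at [498.5 166.1 149.3] yaw 98.1 shift cm [11.25  1.    0.43] turn 0.2 w 45.9 f 0.0
```

```bash
python3 -m crank '[[[0.5,4,0.4,0.4,0],[0.5,8,0.8,0.4,0],[0.5,10.5,1,0.4,0],[0.5,11,1,0.4,0],[0.5,11,1,0.4,0],[0.5,11,1,0.4,0],[0.5,11,1,0.4,0],[0.5,11,1,0.4,0],[0.5,11,1,0.4,0],[0.5,11,1,0.4,0]]]'; python3 -c "
from h import *
go(492.5,278.8,43.5,97.9)"
```

```text
time: 46.35
tool_pos: [493.6, 273.9, 144.3]
tcp_rot: [3.142, -0.0, 1.708]
contact_force: [0.8, 0.9, -1.3]
grip_width: 45.9
finger_force: 0.0
t 46.35 at [493.6 273.9 144.3] yaw 97.8 shift cm [ 0.5  -0.04 10.08] turn -0.1 w 45.9 f 0.0
```

```bash
python3 -m crank '[[[0.5,0.5,0,1.5,0],[0.5,0.5,0,3,0],[0.5,0.5,0,4.5,0],[0.5,0.5,0,6,0],[0.5,0.5,0,7.2,0],[0.5,0.5,0,8.4,0],[0.5,0.5,0,9.3,0],[0.5,0.5,0,9.9,0],[0.5,0.5,0,10.1,0],[0.5,0.5,0,10.1,0]]]';python3 -m crank '[[[0.4,0,0,0,0],[0.35,0,0,0,0],[0.3,0,0,0,0],[0.2,0,0,0,0],[0.2,0,0,0,0],[0.2,0,0,0,0],[0.2,0,0,0,0],[0.2,0,0,0,0],[0.2,0,0,0,0],[0.2,0,0,0,0]]]'; python3 -c "
from h import *
go(510.7,-214.4,160,97.9)"
```

```text
time: 47.35
tool_pos: [492.8, 279.4, 43.2]
tcp_rot: [3.142, -0.0, 1.708]
contact_force: [-0.2, -0.3, 1.1]
grip_width: 45.9
finger_force: 0.0
time: 48.35
tool_pos: [492.9, 279.5, 43.6]
tcp_rot: [3.141, -0.0, 1.708]
contact_force: [-0.3, 0.2, 5.5]
grip_width: 29.6
finger_force: 30.0
t 48.35 at [492.9 279.5  43.6] yaw 97.9 shift cm [-49.16  -5.01 -11.64] turn -0.0 w 29.6 f 30.0
```

```bash
python3 -m crank '[[[0.2,0,0,-0.7,0],[0.2,0,0,-2,0],[0.2,0,0,-4,0],[0.2,0,0,-6,0],[0.2,0,0,-8,0],[0.2,0,0,-9.5,0],[0.2,0,0,-10.5,0],[0.2,0,0,-11.2,0],[0.2,-1,-0.1,-11.5,0],[0.2,-3,-0.3,-11.5,0]]]';python3 -m crank '[[[0.2,-4,-0.4,0,0],[0.2,-8.5,-0.9,0,0],[0.2,-13,-1.3,0,0],[0.2,-18,-1.8,0,0],[0.2,-23,-2.3,0,0],[0.2,-28,-2.8,0,0],[0.2,-33,-3.3,0,0],[0.2,-38,-3.8,0,0],[0.2,-42,-4.3,0,0],[0.2,-44.5,-4.6,0,0]]]'; python3 -m crank '[[[0.2,-1,-0.1,0.5,0],[0.2,-1.7,-0.1,2,0],[0.2,-1.7,-0.1,4,0],[0.2,-1.7,-0.1,6,0],[0.2,-1.7,-0.1,7.5,0],[0.2,-1.7,-0.1,8.2,0],[0.2,-1.7,-0.1,8.5,0],[0.2,-1.7,-0.1,8.5,0],[0.2,-1.7,-0.1,8.5,0],[0.2,-1.7,-0.1,8.5,0]]]'; python3 -c "
from h import *
go(510.7,-214.4,43.6,97.9)"
```

```text
time: 49.35
tool_pos: [493.7, 249.2, 158.2]
tcp_rot: [3.141, -0.0, 1.71]
contact_force: [0.1, 0.2, -1.3]
grip_width: 30.1
finger_force: 30.0
time: 50.35
tool_pos: [508.2, -201.5, 157.5]
tcp_rot: [-3.14, -0.0, 1.706]
contact_force: [0.4, 0.3, -1.7]
grip_width: 29.7
finger_force: 30.0
time: 51.35
tool_pos: [511.1, -215.0, 73.9]
tcp_rot: [3.14, 0.001, 1.709]
contact_force: [-0.0, 0.2, -0.7]
grip_width: 29.7
finger_force: 30.0
t 51.35 at [ 511.1 -215.    73.9] yaw 97.9 shift cm [ 0.06 -0.03  3.03] turn -0.0 w 29.7 f 30.0
```

```bash
python3 -m crank '[[[0.2,0,0,0.8,0],[0.2,0,0,1.5,0],[0.2,0,0,2.1,0],[0.2,0,0,2.5,0],[0.2,0,0,2.8,0],[0.2,0,0,2.9,0],[0.2,0,0,3,0],[0.2,0,0,3.05,0],[0.2,0,0,3.05,0],[0.2,0,0,3.05,0]]]'; python3 -m crank '[[[0.35,0,0,0,0],[0.4,0,0,0,0],[0.45,0,0,0,0],[0.5,0,0,0,0],[0.5,0,0,0,0],[0.5,0,0,0,0],[0.5,0,0,-1,0],[0.5,0,0,-3,0],[0.5,0,0,-6,0],[0.5,0,0,-9.5,0]]]'; python3 -c "
from h import *
go(479.5,347.3,145,187.9)"
```

```text
time: 52.35
tool_pos: [510.6, -214.8, 43.6]
tcp_rot: [3.141, 0.0, 1.709]
contact_force: [-3.3, 1.5, 5.0]
grip_width: 29.6
finger_force: 30.0
time: 53.35
tool_pos: [510.2, -214.6, 138.6]
tcp_rot: [-3.14, -0.001, 1.708]
contact_force: [0.3, -1.0, -0.2]
grip_width: 45.8
finger_force: 0.0
t 53.35 at [ 510.2 -214.6  138.6] yaw 97.9 shift cm [56.08  4.67 -0.64] turn -90.0 w 45.8 f 0.0
```

```bash
python3 -m crank '[[[0.5,3,0.2,-1,0],[0.5,8,0.6,-1,-8],[0.5,13,1,-1,-16],[0.5,18,1.5,-1,-24],[0.5,23,2,-1,-32],[0.5,28,2.4,-1,-40],[0.5,33,2.8,-1,-48],[0.5,38,3.2,-1,-56],[0.5,43,3.6,-1,-64],[0.5,48,4,-1,-72]]]'; python3 -c "
from h import *
go(479.5,347.3,145,187.9)"
```

```text
time: 54.35
tool_pos: [484.2, 266.6, 148.7]
tcp_rot: [3.141, 0.001, 2.971]
contact_force: [0.7, 0.6, -0.1]
grip_width: 45.9
finger_force: 0.0
t 54.35 at [484.2 266.6 148.7] yaw 170.2 shift cm [1.83 7.87 0.37] turn -17.7 w 45.9 f 0.0
```

```bash
python3 -m crank '[[[0.5,0.9,4,0.4,-8],[0.5,1.5,6.8,0.4,-16],[0.5,1.8,7.7,0.4,-17.7],[0.5,1.8,7.7,0.4,-17.7],[0.5,1.8,7.7,0.4,-17.7],[0.5,1.8,7.7,0.4,-17.7],[0.5,1.8,7.7,0.4,-17.7],[0.5,1.8,7.7,0.4,-17.7],[0.5,1.8,7.7,0.4,-17.7],[0.5,1.8,7.7,0.4,-17.7]]]'; python3 -c "
from h import *
go(479.5,347.3,43,187.9)"
```

```text
time: 55.35
tool_pos: [480.5, 343.2, 143.8]
tcp_rot: [3.142, 0.0, -3.01]
contact_force: [0.3, 0.6, 0.8]
grip_width: 46.2
finger_force: 0.0
t 55.35 at [480.5 343.2 143.8] yaw -172.4 shift cm [ 0.04  0.42 10.08] turn -0.3 w 46.2 f 0.0
```

```bash
python3 -m crank '[[[0.5,0,0.4,1.5,-0.3],[0.5,0,0.4,3,-0.3],[0.5,0,0.4,4.5,-0.3],[0.5,0,0.4,6,-0.3],[0.5,0,0.4,7.2,-0.3],[0.5,0,0.4,8.4,-0.3],[0.5,0,0.4,9.3,-0.3],[0.5,0,0.4,9.9,-0.3],[0.5,0,0.4,10.1,-0.3],[0.5,0,0.4,10.1,-0.3]]]';python3 -m crank '[[[0.4,0,0,0,0],[0.35,0,0,0,0],[0.3,0,0,0,0],[0.2,0,0,0,0],[0.2,0,0,0,0],[0.2,0,0,0,0],[0.2,0,0,0,0],[0.2,0,0,0,0],[0.2,0,0,0,0],[0.2,0,0,0,0]]]'; python3 -c "
from h import *
go(481.6,-270.3,160,187.9)"
```

```text
time: 56.35
tool_pos: [479.9, 347.4, 42.7]
tcp_rot: [3.142, 0.0, -3.004]
contact_force: [-0.1, 0.5, 0.7]
grip_width: 46.1
finger_force: 0.0
time: 57.35
tool_pos: [480.1, 347.6, 43.2]
tcp_rot: [3.141, 0.001, -3.004]
contact_force: [-0.2, 0.7, 5.4]
grip_width: 31.1
finger_force: 30.0
t 57.35 at [480.1 347.6  43.2] yaw -172.1 shift cm [  8.33 -61.22 -11.68] turn -0.0 w 31.1 f 30.0
```

```bash
python3 -m crank '[[[0.2,0,0,-0.7,0],[0.2,0,0,-2,0],[0.2,0,0,-4,0],[0.2,0,0,-6,0],[0.2,0,0,-8,0],[0.2,0,0,-9.5,0],[0.2,0,0,-10.5,0],[0.2,0,0,-11.2,0],[0.2,0.2,-1,-11.5,0],[0.2,0.5,-3,-11.5,0]]]';python3 -m crank '[[[0.2,0.5,-4,0,0],[0.2,1,-8.5,0,0],[0.2,1.7,-13,0,0],[0.2,2.4,-18,0,0],[0.2,3.1,-23,0,0],[0.2,3.8,-28,0,0],[0.2,4.5,-33,0,0],[0.2,5.2,-38,0,0],[0.2,5.9,-43,0,0],[0.2,6.5,-47,0,0]]]';python3 -m crank '[[[0.2,0.5,-4,0,0],[0.2,0.9,-7.5,0,0],[0.2,1.2,-10,0,0],[0.2,1.3,-11.1,0,0],[0.2,1.3,-11.1,0,0],[0.2,1.3,-11.1,0,0],[0.2,1.3,-11.1,0,0],[0.2,1.3,-11.1,0,0],[0.2,1.3,-11.1,0,0],[0.2,1.3,-11.1,0,0]]]'; python3 -c "
from h import *
go(481.6,-270.3,43.2,187.9)"
```

```text
time: 58.35
tool_pos: [478.7, 317.0, 157.6]
tcp_rot: [3.141, -0.0, -3.002]
contact_force: [0.3, -0.2, -1.0]
grip_width: 31.0
finger_force: 30.0
time: 59.35
tool_pos: [477.8, -160.1, 157.2]
tcp_rot: [3.141, -0.001, -3.005]
contact_force: [0.2, 0.3, -1.2]
grip_width: 31.0
finger_force: 30.0
time: 60.35
tool_pos: [481.6, -268.7, 157.8]
tcp_rot: [-3.142, 0.0, -3.003]
contact_force: [0.6, 0.4, -1.1]
grip_width: 31.1
finger_force: 30.0
t 60.35 at [ 481.6 -268.7  157.8] yaw -172.1 shift cm [ 0.02 -0.16 11.46] turn 0.0 w 31.1 f 30.0
```

```bash
python3 -m crank '[[[0.2,0,-0.1,1.5,0],[0.2,0,-0.1,3,0],[0.2,0,-0.1,4.5,0],[0.2,0,-0.1,6,0],[0.2,0,-0.1,7,0],[0.2,0,-0.1,8,0],[0.2,0,-0.1,8.5,0],[0.2,0,-0.1,8.5,0],[0.2,0,-0.1,8.5,0],[0.2,0,-0.1,8.5,0]]]'; python3 -m crank '[[[0.2,0,0,0.8,0],[0.2,0,0,1.4,0],[0.2,0,0,2,0],[0.2,0,0,2.4,0],[0.2,0,0,2.7,0],[0.2,0,0,2.8,0],[0.2,0,0,2.9,0],[0.2,0,0,2.95,0],[0.2,0,0,2.95,0],[0.2,0,0,2.95,0]]]'; python3 -c "
from h import *
go(481.6,-270.3,43.2,187.9)"
```

```text
time: 61.35
tool_pos: [481.9, -270.4, 73.3]
tcp_rot: [-3.141, 0.001, -3.004]
contact_force: [0.0, -0.5, -0.1]
grip_width: 31.4
finger_force: 30.0
time: 62.35
tool_pos: [481.7, -270.3, 43.4]
tcp_rot: [-3.141, 0.0, -3.004]
contact_force: [-0.4, 0.2, -0.8]
grip_width: 31.0
finger_force: 30.0
t 62.35 at [ 481.7 -270.3   43.4] yaw -172.1 shift cm [ 0.01 -0.    0.02] turn -0.0 w 31.0 f 30.0
```

```bash
python3 -m crank '[[[0.2,0,0,0.05,0],[0.35,0,0,0.05,0],[0.4,0,0,0.05,0],[0.45,0,0,0.05,0],[0.5,0,0,0.05,0],[0.5,0,0,0.05,0],[0.5,0,0,-1,0],[0.5,0,0,-3,0],[0.5,0,0,-6,0],[0.5,0,0,-10,0]]]'; python3 -m crank '[[[0.5,0,0,-4,0],[0.5,0,0,-8,0],[0.5,0,4,-8,0],[0.5,0,8,-8,0],[0.5,0,13,-8,0],[0.5,0,18,-8,0],[0.5,0,23,-8,0],[0.5,0,28,-8,0],[0.5,0,32,-8,0],[0.5,0,34,-8,0]]]'; python3 -m crank '[[[0.5,0,3,0,0],[0.5,0,3,0,0],[0.5,0,3,0,0],[0.5,0,3,0,0],[0.5,0,3,0,0],[0.5,0,3,0,0],[0.5,0,3,0,0],[0.5,0,3,0,0],[0.5,0,3,0,0],[0.5,0,3,0,0]]]'; python3 -c "
from h import *
a=np.load('top.npz')
p,d=grab('top'); cv2.imwrite('pics/t7.png',cv2.resize(p[210:320,405:535,::-1],None,fx=6,fy=6,interpolation=cv2.INTER_CUBIC)); cv2.imwrite('pics/t8.png',p[...,::-1])"
```

```text
time: 63.35
tool_pos: [480.8, -269.6, 143.7]
tcp_rot: [3.139, -0.002, -3.004]
contact_force: [0.6, -0.4, -0.4]
grip_width: 46.1
finger_force: 0.0
time: 64.35
tool_pos: [434.0, 69.4, 224.2]
tcp_rot: [3.141, 0.001, -3.001]
contact_force: [0.4, -1.4, 0.4]
grip_width: 45.7
finger_force: 0.0
time: 65.35
tool_pos: [430.8, 96.3, 223.2]
tcp_rot: [3.142, 0.0, -3.004]
contact_force: [0.8, -0.1, 0.3]
grip_width: 46.0
finger_force: 0.0
```

View pics/t7.png

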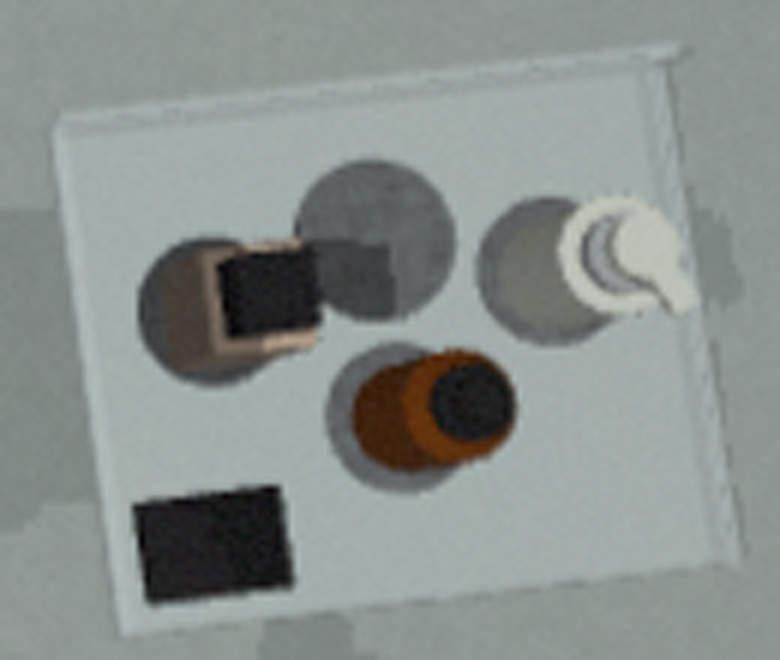

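View pics/t8.png

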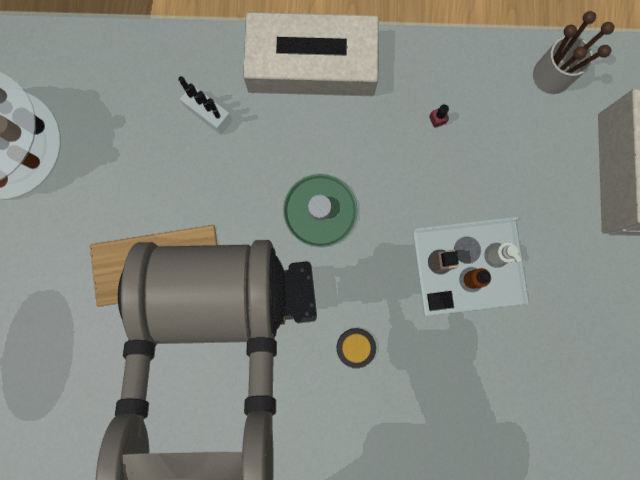

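The bottle tops are within about 1 to 2 mm of where they started: bulb (472,401) was (468,400), square cap (271,292) was (267,285), and the pump shoulder moved by about 5 crop pixels. The pot is centred in the tray at (320,206) and the arm is clear.

```bash
python3 -c "
from plant import bot
print(bot.close_job())"
```

```text
the job is handed in; nothing more can be done
None
```

The job is handed in (the hand-in returned no verdict): by the last camera view, the pot stands in the middle of the tray, all three bottles are upright within about 2 mm of their starting spots on the tier, and the bystanders in view have not moved (the arm hid the cuticle pusher).

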